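Space and hold a splashback sample tile

ROBOT

A 7-joint arm with a two-finger parallel gripper is mounted at the origin on a cart in front of the work surface, level with it; the furniture and walls round the work are solid. World frame = base frame: x ahead of the robot, y to its left, z up, the work surface at z = 0. Lengths are in m, angles in rad, forces in N, time in s.
With the tool pointing down it reaches from about 0.4 to 0.875 m from the base axis. Payload 19.3 kg.
Tool frame: the origin (TCP) lies midway between the tips of the shut fingers; the grasp point (between the pads) lies 19 mm behind it; z points along the fingers, y is the line along which they close (so a half turn about z gives the same grasp; the last joint's range is limited). The gripper opens to 85 mm and grips with 20 to 120 N. Pads are 22 mm wide; open, the fingers measure 114 mm over their backs; the gripper's body (76 mm by 85 mm) begins 54 mm behind the grasp point. The pads swing forward as they close: fully open they stand 13 mm farther back than shut.
Start: joints at [-1.235, 0.521, -0.036, 1.599, 0.021, 1.021, -0.113], TCP at [0.247, 0.574, 0.231] pointing down, gripper open.
Joint ranges: [-2.91, 2.91], [-0.3, 2.13], [-1.5, 1.42], [0.17, 2.43], [-1.26, 4.41], [0.16, 1.93], [-2.52, 2.52]. Speed limits (rad/s): [1.89, 1.89, 2.39, 2.39, 3.01, 3.01, 3.01].

INTERFACE

Orientations are given as a unit quaternion [x, y, z, w].
In Python, from bench import read_state, grab_frame, calibration, arm gives the robot as it stands.
- The arm moves only by the tool apply_moves, never from a script. Its argument "steps" is a list of rows, each an object with "rot": the turn, a rotation vector about the tool's x, y, z in rad, a list of three; "travel": the shift along the tool's x, y, z in m, a list of three; "fingers": the opening, from -1 (shut) to 1 (fully open). In form: [{"rot": [ax, ay, az], "travel": [tx, ty, tz], "fingers": fingers}, ...]. A call has 1 to 8 rows; each row is the pose to reach, as a shift and turn from the pose commanded when the call began, along the tool's axes at that moment; what a row does not reach only later rows make up. A row lasts 1/10 s, in which the tool goes at most 50 mm and 8.59 degrees, less where a joint would pass 70% of its speed; a pose out of reach is approached as far as the arm can. A call with a gripper value outside its range is refused whole. The fingers move at their own pace and stop on an object; the grip force is fixed at half the most. Time passes only in rows, so rows that repeat a pose let the fingers close. It gives the time, the measured TCP pose, the force, the opening and the grip force at its end, in the units of the state.
- read_state(): the state, without advancing time (a new reading comes with each control period).
- grab_frame(name): name is "scene" or "side" or "wrist"; returns the picture (480x640x3 uint8, red, green, blue); there is no depth.
- calibration(name): a dict with "mtx" (3x3 intrinsics, pixels), "dist_coeffs" ([k1, k2, p1, p2, k3] as OpenCV has them; the pictures are not rectified), "world_to_cam" (4x4, takes a point from world to camera coordinates); the wrist camera has in their place "mount" (4x4, takes a point from camera to tool coordinates, whose origin is the TCP and whose axes are the flange's). Camera axes: x right, y down, z forward; pixel columns grow to the right and rows downward; lengths in m; the calibration is good to about 2 mm. A picture is of the moment at which its call begins: read the wrist's pose just before it. calibration takes no time and is no camera call.
- arm.job_done(): hands the job in; it is judged then, once.
The state is a dict: "t": time; "joints": joint angles; "qd": joint speeds; "joint_torque": joint torques, N m; "eef_pos": TCP position; "ee_rot": TCP orientation; "contact_force": force on the tool from outside, world axes, zero at the start; "ft_torque": the same for the moment, N m; "gripper_width": finger opening in m; "grasp_force": force on a finger pad.
Only numpy, scipy, OpenCV 4.12 (cv2) and the standard library are available. Lean on these libraries where they do the work, as an engineer would, in place of code of your own. Each camera call takes 0.05 s, during which the arm holds its last target. There are 200 camera calls.

TASK

We are making a sample board for the splashback: put the blue spacer from its stand fully down into the one joint beside the loose tile (the one with the suction lifter) that is wide enough for it, about half-way along the joint, without shifting that tile yet. Then take the lifter's red handle, slide the loose tile flat along the board against the spacer so that spacer, tile and neighbour are tight together and in line, and finish while still holding the handle and pressing the tile firmly against the spacer. Leave everything else where it stands.

Things in the scene. Friction and masses are not known exactly. Their poses are not given: they have to be found in the camera images.
- board: fixed plywood board, 120 (x) x 290 (y) x 12 mm; origin at the centre of its underside, on the worktop. Three white tiles 12 mm thick lie on it in a row along its y, undersides 12 mm above the worktop, the loose one in the middle. An aluminium trim 8 mm high runs along its +x edge, 53 mm from the centre.
- loose_tile: loose tile 90 (x) x 110 (y) x 12 mm, 0.28-0.46 kg; origin: centre of underside. Lifter on its face: black cup 62 mm across, top 22 mm above the origin; red bar handle 60 (x) x 18 (y) mm, 31 to 57 mm above the origin. Starts about 4 mm from the wide and 18 mm from the narrow tile, up to 2 mm off, slightly skewed. Slides with a few newtons.
- narrow_tile: tile 90 (x) x 50 (y) x 12 mm, fixed at one or the other end of the row; origin at the centre of its underside, axes parallel to the board's. The joint between it and the loose tile is the wide one. With the spacer clamped tight its centre is 88 mm from the loose tile's.
- wide_tile: tile 90 (x) x 78 (y) x 12 mm, fixed at the other end of the row; origin at the centre of its underside. The joint between it and the loose tile is narrower than the spacer.
- spacer: blue spacer, 40 g; origin: middle of its flange's underside. Below it a blade 60 (x) x 8 (y) x 10 mm deep; above it a flange 60 x 36 x 4 mm, then a grip fin 40 (x) x 12 (y) mm, from 4 to 36 mm up. Starts upright in the stand, origin 30 mm above the worktop. Seated, the blade is in the joint, the flange on both tiles, the origin 24 mm above the worktop.
- stand: fixed wooden stand, 80 (x) x 50 (y) x 30 mm, with a slot 14 mm wide and 16 mm deep along its x, in which the spacer's blade hangs; origin at the centre of its underside
- tape: black roll of tape, 62 mm across, 19 mm high, left of the board; bystander; origin at the centre of its underside
- mug: green mug, 96 mm high, left of the board; bystander; origin at the centre of its underside
- pepper: dark wooden pepper mill, 58 mm across, 170 mm high, behind the board; bystander; origin at the centre of its underside
Not all that is in view belongs to the job. There is more than one size of the spacer; the job needs the smallest.

How it is judged:
On the way, in this order (a step that is already met when the one before it is completed fails the run):
1. the spacer stands fully down in the wide joint, let go, and the loose tile has not been shifted by more than 5 mm ((y of spacer in the frame of narrow_tile between 0.026 and 0.042 m or y of spacer in the frame of narrow_tile between -0.042 and -0.026 m) and x of spacer in the frame of narrow_tile between -0.025 and 0.025 m and z of spacer in the frame of narrow_tile between 0.008 and 0.0155 m and angle between spacer's own z axis and vertical below 0.12 rad and angle between the y axis of spacer and the y axis of narrow_tile, either way round below 0.15 rad and distance of loose_tile from where it was at the start of the episode below 0.005 m and contact force between the fingers and spacer below 0.2 N), for 0.2 s.
2. the loose tile is gripped or pushed by the fingers and pressed tight and flush against the spacer ((y of spacer in the frame of narrow_tile between 0.026 and 0.042 m or y of spacer in the frame of narrow_tile between -0.042 and -0.026 m) and x of spacer in the frame of narrow_tile between -0.025 and 0.025 m and z of spacer in the frame of narrow_tile between 0.008 and 0.0155 m and angle between spacer's own z axis and vertical below 0.12 rad and angle between the y axis of spacer and the y axis of narrow_tile, either way round below 0.15 rad and (y of loose_tile in the frame of narrow_tile between 0.084 and 0.091 m or y of loose_tile in the frame of narrow_tile between -0.091 and -0.084 m) and x of loose_tile in the frame of narrow_tile between -0.012 and 0.012 m and z of loose_tile in the frame of narrow_tile between -0.003 and 0.003 m and angle between the y axis of loose_tile and the y axis of narrow_tile, either way round below 0.05 rad and angle between loose_tile's own z axis and vertical below 0.05 rad and contact force between spacer and loose_tile above 2 N and contact force between spacer and narrow_tile above 2 N and contact force between the fingers and loose_tile above 1 N), for 0.2 s.
At the end, for the whole second after the job is handed in: Spacer seated in the joint by the narrow tile (within 4 mm of height, 25 mm of mid-joint), not touched; loose tile flat, in line (12 mm, 3 degrees), centre 84-91 mm from the narrow tile's along the row; fingers still on the tile, over 2 N through tile, spacer and narrow tile (all of step 2 and contact force between the fingers and spacer below 0.2 N and linear speed of loose_tile below 0.01 m/s); the arm keeps its last pose, push and grip.
It fails at once if a bystander is shifted by more than 30 mm (distance of any of tape, mug, pepper from where it was at the start of the episode above 0.03 m).
It fails at once if the loose tile is lifted more than 8 mm off the board (z of loose_tile in the frame of narrow_tile above 0.008 m).
It also fails if it takes over 48 s, if anything falls off the work surface, if the arm or the gripper's body presses on something with over 40 N, if the wrist force passes 120 N, or if a joint passes its speed limit or range.

## Working session

There is one attempt and no reset: what is moved stays moved. The work goes in short steps, Python scripts to look and compute and a tool call to move; the robot and the scene stay as the last step left them, time stands still between calls to the robot, and variables do not carry over. Pictures are saved under pics/ and viewed, at most 10 in all, crops included, and the job is handed in when it is done.

Besides the shell and the picture viewer there is one more tool, called after ">>>" in YAML: its name, and indented under it one key for each argument. apply_moves: Moves the arm, as the interface text tells. Its arguments: {"type":"object","properties":{"steps":{"type":"array"}},"required":["steps"]}

```bash
ls; mkdir -p pics; cat > h.py <<'E'
import numpy as np, cv2
from bench import read_state, grab_frame, calibration, arm
from scipy.spatial.transform import Rotation as R
def cam(name, st=None):
    c=calibration(name); K=np.array(c["mtx"]); d=np.array(c["dist_coeffs"])
    if name=="wrist":
        T=np.eye(4); T[:3,:3]=R.from_quat(st["ee_rot"]).as_matrix(); T[:3,3]=st["eef_pos"]
        M=T@np.array(c["mount"])
    else: M=np.linalg.inv(np.array(c["world_to_cam"]))
    return K,d,M
def onplane(px,z,C):
    K,d,M=C
    u=cv2.undistortPoints(np.float64(px).reshape(-1,1,2),K,d).reshape(-1,2)
    r=np.c_[u,np.ones(len(u))]@M[:3,:3].T; o=M[:3,3]
    return o+r*((z-o[2])/r[:,2])[:,None]
def proj(P,C):
    K,d,M=C; W=np.linalg.inv(M)
    return cv2.projectPoints(np.float64(P).reshape(-1,1,3),cv2.Rodrigues(W[:3,:3])[0],W[:3,3],K,d)[0].reshape(-1,2)
E
python3 - <<'E'
from h import *
s=read_state(); print({k:np.round(v,3) for k,v in s.items()})
for n in ["scene","side","wrist"]:
    im=grab_frame(n); cv2.imwrite(f"pics/{n}0.png",im[:,:,::-1])
    print(n,np.round(cam(n,s)[2],3).tolist())
E
```

```text
pics
{'t': np.float64(0.0), 'joints': array([-1.235,  0.522, -0.036,  1.6  ,  0.021,  1.021, -0.113]), 'qd': array([-0.002,  0.001, -0.   ,  0.001,  0.003, -0.   , -0.002]), 'joint_torque': array([-1.0000e-03, -9.2712e+01,  1.9790e+00, -3.6993e+01,  1.8000e-02,
        8.0000e-03, -0.0000e+00]), 'eef_pos': array([0.247, 0.574, 0.231]), 'ee_rot': array([ 0.202,  0.979, -0.001, -0.   ]), 'contact_force': array([ 0.291, -0.969, -0.081]), 'ft_torque': array([-0.065,  0.002, -0.025]), 'grasp_force': np.float64(0.0), 'gripper_width': np.float64(0.085)}
scene [[0.938, 0.243, -0.247, 0.722], [0.346, -0.635, 0.691, -0.272], [0.011, -0.733, -0.68, 0.639], [0.0, 0.0, 0.0, 1.0]]
side [[0.937, -0.162, 0.308, 0.185], [-0.348, -0.459, 0.817, -0.548], [0.009, -0.874, -0.487, 0.57], [0.0, 0.0, 0.0, 1.0]]
wrist [[0.395, 0.881, 0.259, 0.18], [0.919, -0.378, -0.114, 0.603], [-0.003, 0.283, -0.959, 0.373], [0.0, 0.0, 0.0, 1.0]]
```

View pics/scene0.png

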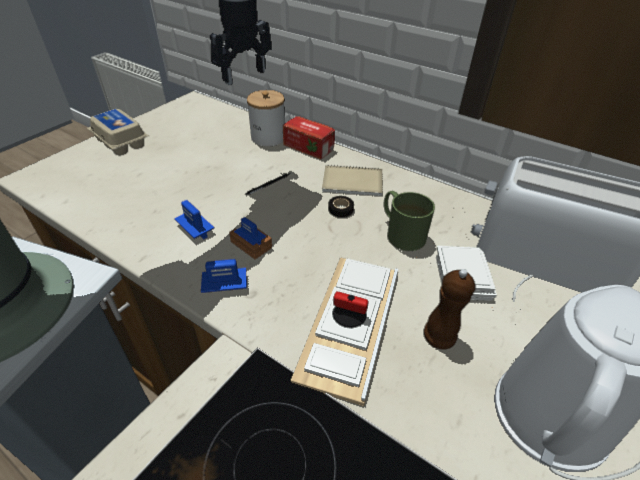

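View pics/side0.png

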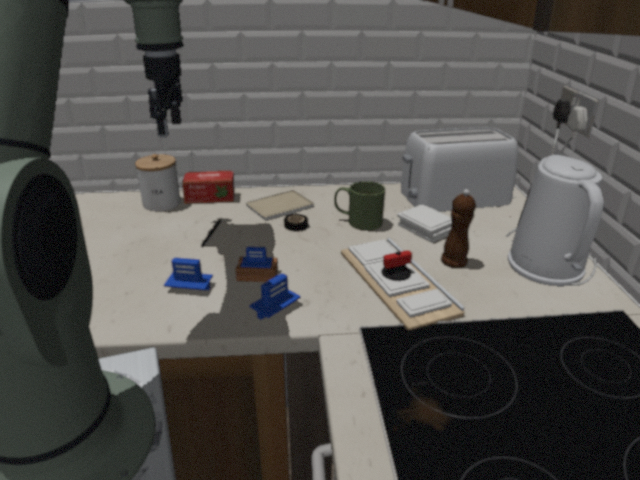

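View pics/wrist0.png

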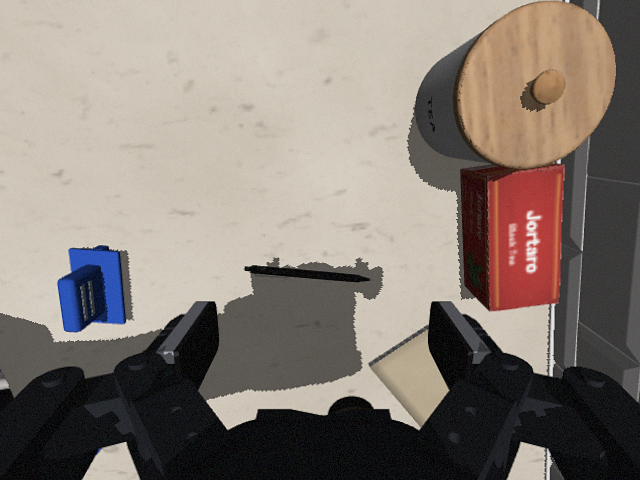

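The scene view shows the spacer in its brown stand at (252,236) and the board at about (345,330). The red handle is at (350,301), with tiles at (363,278), (345,320) and (335,364). The two other blue spacers, at (194,220) and (224,276), are decoys. Next I'll measure.

```bash
cat > m.py <<'E'
from h import *
im=cv2.imread("pics/scene0.png"); C=cam("scene"); hsv=cv2.cvtColor(im,cv2.COLOR_BGR2HSV)
def comps(mask,mn):
    cs,_=cv2.findContours(mask,cv2.RETR_EXTERNAL,cv2.CHAIN_APPROX_NONE)
    return [c for c in cs if cv2.contourArea(c)>mn]
print("blue")
for c in comps(cv2.inRange(hsv,(105,120,40),(130,255,255)),100): print(cv2.boundingRect(c))
red=cv2.inRange(hsv,(0,170,90),(6,255,255))|cv2.inRange(hsv,(174,170,90),(180,255,255))
for c in comps(red,60):
    m=c.reshape(-1,2).mean(0); print("red",m,onplane(m,.056,C)[0].round(3))
w=cv2.inRange(hsv,(0,0,180),(180,22,255)); roi=np.zeros_like(w); 
roi[250:405,290:400]=255
K=np.array
for c in comps(w&roi,150):
    a=cv2.approxPolyDP(cv2.convexHull(c),4,True).reshape(-1,2)
    P=onplane(a,.024,C)[:,:2]
    print("w",cv2.contourArea(c),a.tolist(),P.round(3).tolist())
b=im[210:410,150:410]; cv2.imwrite("pics/crop1.png",cv2.resize(b,None,fx=3,fy=3,interpolation=cv2.INTER_CUBIC)[:600])
E
python3 m.py
```

```text
blue
(201, 259, 46, 34)
(234, 218, 32, 27)
(175, 200, 39, 39)
(95, 109, 38, 21)
red [350.38961039 299.33766234] [0.618 0.202 0.056]
red [308.78350515 127.09278351] [0.335 0.742 0.056]
w 207.5 [[371, 390], [399, 402], [368, 404]] [[0.693, 0.07], [0.737, 0.066], [0.695, 0.047]]
w 500.5 [[387, 389], [371, 387], [380, 354], [399, 365], [399, 380]] [[0.715, 0.08], [0.692, 0.075], [0.691, 0.136], [0.724, 0.127], [0.729, 0.101]]
w 1441.0 [[313, 344], [364, 357], [358, 383], [305, 368]] [[0.582, 0.115], [0.668, 0.121], [0.671, 0.074], [0.586, 0.069]]
w 7373.5 [[397, 250], [399, 325], [364, 397], [290, 369], [290, 250]] [[0.664, 0.385], [0.707, 0.203], [0.686, 0.055], [0.564, 0.059], [0.46, 0.308]]
```

View pics/crop1.png

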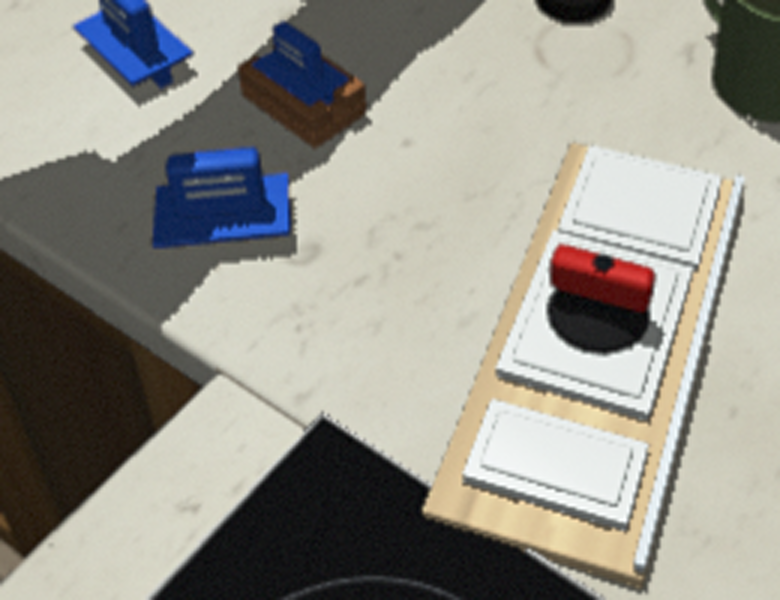

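```bash
cat > m2.py <<'E'
from h import *
C=cam("scene"); S=cam("side")
# crop1 pixels -> image
f=lambda p: np.float64(p)/3+[150,210]
def show(n,p,z): P=onplane(p,z,C); print(n,P.round(3).tolist()); return P
show("fin top",f([[275,27],[290,23],[325,45],[305,48]]),.066)
show("stand top corners",f([[241,65],[312,125],[367,86],]),.030)
show("narrow top",f([[491,398],[648,442],[628,510],[464,468]]),.024)
show("loose top near corners",f([[497,371],[650,410]]),.024)
show("loose far",f([[693,268]]),.024)
show("handle top",f([[556,244],[655,266]]),.069)
show("board near",f([[424,515],[640,578]]),.012)
show("board far",f([[575,145]]),.012)
show("decoys",f([[225,205],[130,45]]),.01)
show("pepper",[[440,340]],0);show("mug",[[408,240]],0)
E
python3 m2.py
```

```text
fin top [[0.351, 0.317, 0.066], [0.359, 0.324, 0.066], [0.391, 0.312, 0.066], [0.38, 0.304, 0.066]]
stand top corners [[0.325, 0.308, 0.03], [0.398, 0.272, 0.03], [0.416, 0.32, 0.03]]
narrow top [[0.582, 0.118, 0.024], [0.671, 0.122, 0.024], [0.672, 0.08, 0.024], [0.584, 0.072, 0.024]]
loose top near corners [[0.579, 0.136, 0.024], [0.667, 0.142, 0.024]]
loose far [[0.665, 0.248, 0.024]]
handle top [[0.591, 0.199, 0.069], [0.648, 0.204, 0.069]]
board near [[0.572, 0.046, 0.012], [0.687, 0.053, 0.012]]
board far [[0.563, 0.334, 0.012]]
decoys [[0.367, 0.203, 0.01], [0.226, 0.318, 0.01]]
pepper [[0.78, 0.216, 0.0]]
mug [[0.677, 0.45, 0.0]]
```

>>> apply_moves:
  steps:
    - {"rot": [0, 0, 0], "travel": [-0.036, -0.031, 0.0], "fingers": 0.2}
    - {"rot": [0, 0, 0], "travel": [-0.072, -0.063, 0.0], "fingers": 0.2}
    - {"rot": [0, 0, 0], "travel": [-0.108, -0.094, 0.0], "fingers": 0.2}
    - {"rot": [0, 0, 0], "travel": [-0.145, -0.126, 0.01], "fingers": 0.2}
    - {"rot": [0, 0, 0], "travel": [-0.181, -0.158, 0.03], "fingers": 0.2}
    - {"rot": [0, 0, 0], "travel": [-0.217, -0.189, 0.05], "fingers": 0.2}
    - {"rot": [0, 0, 0], "travel": [-0.217, -0.189, 0.05], "fingers": 0.2}
    - {"rot": [0, 0, 0], "travel": [-0.217, -0.189, 0.05], "fingers": 0.2}

```text
t: 0.95
eef_pos: [0.3719, 0.3138, 0.181]
ee_rot: [0.203, 0.979, -0.0, -0.0]
contact_force: [-0.9, 0.4, -0.2]
gripper_width: 0.0514
grasp_force: 0.0
```

```bash
cat > m3.py <<'E'
from h import *
s=read_state(); im=grab_frame("wrist")[:,:,::-1]; cv2.imwrite("pics/w1.png",im)
np.save("w1.npy",s,allow_pickle=True)
print(s["eef_pos"].round(3) if hasattr(s["eef_pos"],"round") else s["eef_pos"],s["ee_rot"],s["gripper_width"],s["t"])
E
python3 m3.py
```

```text
[0.372 0.314 0.181] [ 2.02702524e-01  9.79240261e-01 -4.00465254e-04 -1.94390223e-04] 0.05142891423765974 0.95
```

View pics/w1.png

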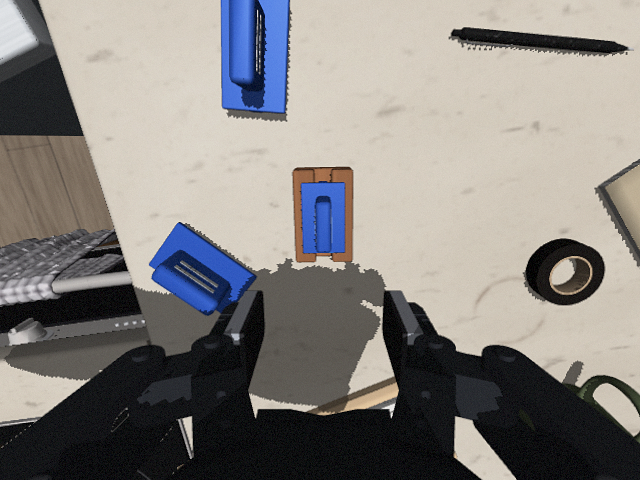

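The wrist view shows the spacer upright in its stand, with the flange from (302,182) to (345,253) and the fin centred near column 323. It is almost aligned with the tool.

```bash
cat > m4.py <<'E'
from h import *
s=np.load("w1.npy",allow_pickle=True).item(); C=cam("wrist",s)
im=cv2.imread("pics/w1.png"); hsv=cv2.cvtColor(im,cv2.COLOR_BGR2HSV)
m=cv2.inRange(hsv,(105,100,40),(130,255,255)); m[:, :270]=0
c=max(cv2.findContours(m,cv2.RETR_EXTERNAL,cv2.CHAIN_APPROX_NONE)[0],key=cv2.contourArea)
b=cv2.boxPoints(cv2.minAreaRect(c)); P=onplane(b,.034,C); print(b.round(1).tolist(),P.round(4).tolist())
print("size",np.linalg.norm(P[1]-P[0]),np.linalg.norm(P[2]-P[1]))
ctr=P.mean(0); e=max([P[1]-P[0],P[2]-P[1]],key=np.linalg.norm); print("ctr",ctr,"yaw",np.degrees(np.arctan2(e[1],e[0])))
F=onplane([[323,197],[323,248]],.066,C); print("fin top",F)
Rm=R.from_quat(s["ee_rot"]).as_matrix(); print("tool x ang",np.degrees(np.arctan2(Rm[1,0],Rm[0,0])),"delta tool",Rm.T@(np.r_[ctr[:2],.039]-s["eef_pos"]))
E
python3 m4.py
```

```text
[[301.0, 181.0], [344.0, 181.0], [344.0, 252.0], [301.0, 252.0]] [[0.3301, 0.3128, 0.034], [0.3439, 0.3447, 0.034], [0.3996, 0.3217, 0.034], [0.385, 0.2879, 0.034]]
size 0.034724231414166834 0.060306960264791695
ctr [0.3646442  0.31677046 0.034     ] yaw -22.422946222174808
fin top [[0.34426078 0.32612064 0.066     ]
 [0.379971   0.31067682 0.066     ]]
tool x ang 156.6099123183553 delta tool [ 7.82462440e-03 -3.16385485e-05  1.41999366e-01]
```

>>> apply_moves:
  steps:
    - {"rot": [0, 0, 0], "travel": [0.0085, 0, 0.045], "fingers": 0.2}
    - {"rot": [0, 0, 0], "travel": [0.0085, 0, 0.09], "fingers": 0.2}
    - {"rot": [0, 0, 0], "travel": [0.0085, 0, 0.125], "fingers": 0.2}
    - {"rot": [0, 0, 0], "travel": [0.0085, 0, 0.141], "fingers": 0.2}
    - {"rot": [0, 0, 0], "travel": [0.0085, 0, 0.141], "fingers": 0.2}
    - {"rot": [0, 0, 0], "travel": [0.0085, 0, 0.141], "fingers": -1}
    - {"rot": [0, 0, 0], "travel": [0.0085, 0, 0.141], "fingers": -1}
    - {"rot": [0, 0, 0], "travel": [0.0085, 0, 0.141], "fingers": -1}

```text
t: 1.8
eef_pos: [0.3641, 0.3191, 0.0416]
ee_rot: [0.201, 0.98, 0.001, 0.001]
contact_force: [-4.4, -1.0, 19.4]
gripper_width: 0.0112
grasp_force: 58.6
```

>>> apply_moves:
  steps:
    - {"rot": [0, 0, 0], "travel": [0, 0, 0], "fingers": -1}
    - {"rot": [0, 0, 0], "travel": [0, 0, 0], "fingers": -1}
    - {"rot": [0, 0, 0], "travel": [0, 0, 0], "fingers": -1}
    - {"rot": [0, 0, 0], "travel": [0, 0, 0], "fingers": -1}

```text
t: 2.2
eef_pos: [0.3641, 0.3191, 0.0416]
ee_rot: [0.201, 0.98, 0.001, 0.0]
contact_force: [-2.5, 0.5, 11.6]
gripper_width: 0.0111
grasp_force: 58.9
```

>>> apply_moves:
  steps:
    - {"rot": [0, 0, 0], "travel": [0, 0, -0.02], "fingers": -1}
    - {"rot": [0, 0, 0], "travel": [0, 0, -0.06], "fingers": -1}
    - {"rot": [0, 0, 0], "travel": [0, 0, -0.1], "fingers": -1}
    - {"rot": [0, 0, -0.08], "travel": [-0.035, -0.008, -0.12], "fingers": -1}
    - {"rot": [0, 0, -0.16], "travel": [-0.08, -0.018, -0.12], "fingers": -1}
    - {"rot": [0, 0, -0.24], "travel": [-0.12, -0.027, -0.12], "fingers": -1}
    - {"rot": [0, 0, -0.32], "travel": [-0.16, -0.036, -0.12], "fingers": -1}
    - {"rot": [0, 0, -0.4], "travel": [-0.2, -0.045, -0.12], "fingers": -1}

```text
t: 3.0
eef_pos: [0.5311, 0.1968, 0.1615]
ee_rot: [0.001, 1.0, 0.0, 0.001]
contact_force: [0.6, 0.4, -0.8]
gripper_width: 0.0109
grasp_force: 58.8
```

```bash
python3 - <<'E'
from h import *
s=read_state(); Rm=R.from_quat(s["ee_rot"]).as_matrix()
print(s["eef_pos"],"x ang",np.degrees(np.arctan2(Rm[1,0],Rm[0,0])),"to hover",Rm.T@(np.array([.625,.13,.16])-s["eef_pos"]),s["gripper_width"],s["contact_force"])
E
```

```text
[0.53111843 0.19682595 0.16146741] x ang 179.84949130873215 to hover [-0.0940546  -0.06658013  0.00155886] 0.010923305676173892 [ 0.60907304  0.40553784 -0.75226528]
```

>>> apply_moves:
  steps:
    - {"rot": [0, 0, -0.04], "travel": [-0.035, -0.025, 0], "fingers": -1}
    - {"rot": [0, 0, -0.07], "travel": [-0.07, -0.05, 0], "fingers": -1}
    - {"rot": [0, 0, -0.07], "travel": [-0.094, -0.0665, 0], "fingers": -1}
    - {"rot": [0, 0, -0.07], "travel": [-0.094, -0.0665, 0], "fingers": -1}
    - {"rot": [0, 0, -0.07], "travel": [-0.094, -0.0665, 0], "fingers": -1}

```text
t: 3.5
eef_pos: [0.6233, 0.1307, 0.1608]
ee_rot: [-0.032, 1.0, 0.0, 0.0]
contact_force: [-0.3, 0.3, -0.1]
gripper_width: 0.0111
grasp_force: 58.8
```

```bash
sed -i 's/w1/w2/g' m3.py; python3 m3.py
```

```text
[0.623 0.131 0.161] [-3.15808159e-02  9.99501179e-01  1.27817248e-04  1.69201577e-04] 0.011084137862865292 3.5
```

View pics/w2.png

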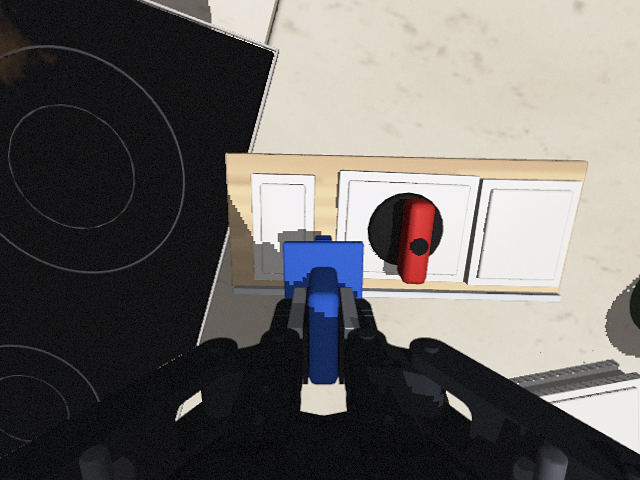

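The wrist view shows the joint at columns 314–338, rows 175–240, with the spacer held above it. The handle is at about (417,240). I'll get exact edges by a row scan.

```bash
cat > m5.py <<'E'
from h import *
s=np.load("w2.npy",allow_pickle=True).item(); C=cam("wrist",s)
im=cv2.imread("pics/w2.png"); hsv=cv2.cvtColor(im,cv2.COLOR_BGR2HSV); sat=hsv[:,:,1].astype(int)
print(sat[200,244:262],sat[200,305:350]); print(hsv[200,305:350,2])
def line(rows,lo,hi):
    # wood (saturated) run between lo and hi
    E=[]
    for r in rows:
        w=np.where(sat[r,lo:hi]>60)[0]+lo
        E.append((r,w.min()-.5,w.max()+.5))
    return np.array(E)
g=line(range(185,228),300,350)
for k,n in((1,"narrow far edge"),(2,"loose near edge")):
    for z in (.024,.012):
        P=onplane(np.c_[g[:,k],g[:,0]],z,C); v=np.polyfit(P[:,0],P[:,1],1)
        print(n,z,"y at x=.625:",np.polyval(v,.625).round(4),"deg",np.degrees(np.arctan(v[0])).round(2),"res",np.std(P[:,1]-np.polyval(v,P[:,0])).round(4))
red=cv2.inRange(hsv,(0,150,60),(8,255,255))|cv2.inRange(hsv,(172,150,60),(180,255,255)); red[:, :350]=0
c=max(cv2.findContours(red,cv2.RETR_EXTERNAL,cv2.CHAIN_APPROX_NONE)[0],key=cv2.contourArea)
print("handle",onplane(cv2.boxPoints(cv2.minAreaRect(c)),.069,C).round(4).tolist())
print("corners top: narrow, loose, wide",onplane([[252,175],[314,176],[341,171],[478,177],[482,179],[581,182]],.024,C).round(4).tolist())
print("bottom",onplane([[464,283],[478,283],[560,286]],.024,C).round(4).tolist())
fl=onplane([[284,242],[363,242]],s["eef_pos"][2]-.0116+.004,C); print("flange far",fl.round(4).tolist(),np.linalg.norm(fl[1]-fl[0]))
E
python3 m5.py
```

```text
[68 68 67 67 69 71 72 74  7  1  2  2  2  1  2  3  5  2] [ 2  1  2  2  1  2  2  3  3 51 72 71 69 70 70 69 71 69 69 69 69 72 70 70
 72 68 69 70 69 70 78 81 72  7  2  2  2  1  2  2  2  3  4  4  2]
[222 245 245 245 243 245 245 247 226 211 235 232 232 232 233 233 233 233
 232 232 232 230 229 231 230 232 232 231 232 236 193  97  88 153 235 246
 244 244 245 244 246 236 183 184 236]
narrow far edge 0.024 y at x=.625: 0.1234 deg 1.24 res 0.0002
narrow far edge 0.012 y at x=.625: 0.1232 deg 1.24 res 0.0002
loose near edge 0.024 y at x=.625: 0.142 deg 1.41 res 0.0002
loose near edge 0.012 y at x=.625: 0.1425 deg 1.41 res 0.0002
handle [[0.647, 0.1882, 0.069], [0.5862, 0.1848, 0.069], [0.5864, 0.2035, 0.069], [0.6473, 0.2083, 0.069]]
corners top: narrow, loose, wide [[0.5834, 0.0736, 0.024], [0.581, 0.1216, 0.024], [0.5759, 0.1422, 0.024], [0.5739, 0.2483, 0.024], [0.5753, 0.2517, 0.024], [0.573, 0.3277, 0.024]]
bottom [[0.6624, 0.2531, 0.024], [0.6616, 0.2648, 0.024], [0.6598, 0.3335, 0.024]]
flange far [[0.5968, 0.1126, 0.1532], [0.5946, 0.1473, 0.1532]] 0.03477641672403231
```

>>> apply_moves:
  steps:
    - {"rot": [0, 0, 0.028], "travel": [-0.001, 0.001, 0.03], "fingers": -1}
    - {"rot": [0, 0, 0.028], "travel": [-0.001, 0.001, 0.07], "fingers": -1}
    - {"rot": [0, 0, 0.028], "travel": [-0.001, 0.001, 0.1], "fingers": -1}
    - {"rot": [0, 0, 0.028], "travel": [-0.001, 0.001, 0.108], "fingers": -1}
    - {"rot": [0, 0, 0.028], "travel": [-0.001, 0.001, 0.108], "fingers": -1}
    - {"rot": [0, 0, 0.028], "travel": [-0.001, 0.001, 0.113], "fingers": -1}
    - {"rot": [0, 0, 0.028], "travel": [-0.001, 0.001, 0.117], "fingers": -1}
    - {"rot": [0, 0, 0.028], "travel": [-0.001, 0.001, 0.117], "fingers": -1}

```text
t: 4.35
eef_pos: [0.6244, 0.1321, 0.0438]
ee_rot: [-0.018, 1.0, 0.0, 0.0]
contact_force: [0.1, -0.1, -0.7]
gripper_width: 0.0111
grasp_force: 58.8
```

>>> apply_moves:
  steps:
    - {"rot": [0, 0, 0], "travel": [0, 0, 0.004], "fingers": -1}
    - {"rot": [0, 0, 0], "travel": [0, 0, 0.007], "fingers": -1}
    - {"rot": [0, 0, 0], "travel": [0, 0, 0.0085], "fingers": -1}
    - {"rot": [0, 0, 0], "travel": [0, 0, 0.0085], "fingers": -1}

```text
t: 4.75
eef_pos: [0.6243, 0.132, 0.0357]
ee_rot: [-0.018, 1.0, 0.0, 0.0]
contact_force: [-6.1, -1.9, 17.7]
gripper_width: 0.0109
grasp_force: 61.3
```

>>> apply_moves:
  steps:
    - {"rot": [0, 0, 0], "travel": [0, 0, -0.001], "fingers": -1}
    - {"rot": [0, 0, 0], "travel": [0, 0, -0.001], "fingers": -0.3}
    - {"rot": [0, 0, 0], "travel": [0, 0, -0.001], "fingers": -0.3}
    - {"rot": [0, 0, 0], "travel": [0, 0, -0.001], "fingers": -0.3}
    - {"rot": [0, 0, 0], "travel": [0, 0, -0.001], "fingers": -0.3}
    - {"rot": [0, 0, 0], "travel": [0, 0, -0.02], "fingers": -0.3}
    - {"rot": [0, 0, 0], "travel": [0, 0, -0.06], "fingers": -0.3}
    - {"rot": [0, 0, 0], "travel": [0, 0, -0.1], "fingers": -0.3}

```text
t: 5.55
eef_pos: [0.6237, 0.1319, 0.1354]
ee_rot: [-0.018, 1.0, -0.0, -0.001]
contact_force: [0.6, 0.3, 0.1]
gripper_width: 0.03
grasp_force: 0.0
```

>>> apply_moves:
  steps:
    - {"rot": [0, 0, 0], "travel": [0.03, 0.03, -0.02], "fingers": -0.15}
    - {"rot": [0, 0, 0], "travel": [0.03, 0.06, -0.03], "fingers": -0.15}
    - {"rot": [0, 0, 0], "travel": [0.03, 0.06, -0.03], "fingers": -0.15}
    - {"rot": [0, 0, 0], "travel": [0.03, 0.06, -0.03], "fingers": -0.15}

```text
t: 5.95
eef_pos: [0.592, 0.1913, 0.1649]
ee_rot: [-0.019, 1.0, 0.0, 0.0]
contact_force: [0.5, -1.1, 0.0]
gripper_width: 0.036
grasp_force: 0.0
```

```bash
sed -i 's/w2/w3/g' m3.py; python3 m3.py
```

```text
[0.592 0.191 0.165] [-1.86630531e-02  9.99825818e-01  6.33616307e-07  1.55003856e-04] 0.03596532932689522 5.95
```

View pics/w3.png

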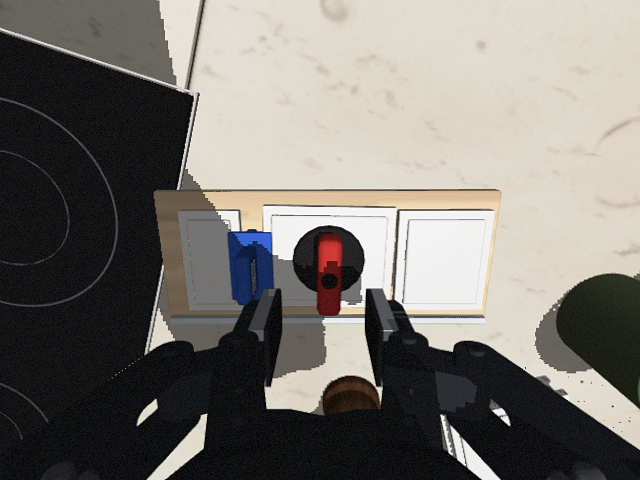

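The spacer is seated at (250,267), with its flange spanning the joint. The handle is at (329,273), aligned with the row.

```bash
cat > m6.py <<'E'
from h import *
s=np.load("w3.npy",allow_pickle=True).item(); C=cam("wrist",s)
im=cv2.imread("pics/w3.png"); hsv=cv2.cvtColor(im,cv2.COLOR_BGR2HSV); Rm=R.from_quat(s["ee_rot"]).as_matrix()
def box(m,z):
    c=max(cv2.findContours(m,cv2.RETR_EXTERNAL,cv2.CHAIN_APPROX_NONE)[0],key=cv2.contourArea)
    b=cv2.boxPoints(cv2.minAreaRect(c)); P=onplane(b,z,C); e=[P[1]-P[0],P[2]-P[1]]; l=max(e,key=np.linalg.norm)
    print(b.round().tolist(),"ctr",P.mean(0).round(4),"size",np.linalg.norm(e,axis=1).round(4),"yaw",np.degrees(np.arctan(l[1]/l[0])).round(2)); return P.mean(0)
red=cv2.inRange(hsv,(0,150,60),(8,255,255))|cv2.inRange(hsv,(172,150,60),(180,255,255))
h=box(red,.069); box(cv2.inRange(hsv,(105,100,40),(130,255,255)),.028)
print("tile corners",onplane([[264,207],[397,208],[241,210],[179,211]],.024,C).round(4).tolist())
print("tool yaw",np.degrees(np.arctan2(Rm[1,0],Rm[0,0])),"delta",Rm.T@(np.r_[h[:2],.046]-s["eef_pos"]))
E
python3 m6.py
```

```text
[[317.0, 315.0], [318.0, 233.0], [342.0, 233.0], [341.0, 315.0]] ctr [0.6154 0.1976 0.069 ] size [0.0631 0.0168] yaw 0.99
[[227.0, 230.0], [271.0, 228.0], [274.0, 303.0], [231.0, 305.0]] ctr [0.6272 0.1326 0.028 ] size [0.0351 0.0664] yaw 2.09
tile corners [[0.5762, 0.1436, 0.024], [0.573, 0.2509, 0.024], [0.5794, 0.125, 0.024], [0.5821, 0.075, 0.024]]
tool yaw -177.86124741191816 delta [-0.02353873  0.0053889   0.11886185]
```

>>> apply_moves:
  steps:
    - {"rot": [0, 0, 0], "travel": [-0.0245, 0.005, 0.03], "fingers": -0.15}
    - {"rot": [0, 0, 0], "travel": [-0.0245, 0.005, 0.07], "fingers": -0.15}
    - {"rot": [0, 0, 0], "travel": [-0.0245, 0.005, 0.105], "fingers": -0.15}
    - {"rot": [0, 0, 0], "travel": [-0.0245, 0.005, 0.118], "fingers": -0.15}
    - {"rot": [0, 0, 0], "travel": [-0.0245, 0.005, 0.118], "fingers": -0.15}
    - {"rot": [0, 0, 0], "travel": [-0.0245, 0.005, 0.118], "fingers": -0.15}

```text
t: 6.6
eef_pos: [0.6171, 0.1965, 0.048]
ee_rot: [-0.018, 1.0, 0.0, 0.001]
contact_force: [-0.1, 0.3, 1.5]
gripper_width: 0.0361
grasp_force: 0.0
```

>>> apply_moves:
  steps:
    - {"rot": [0, 0, 0], "travel": [0, 0, 0], "fingers": -1}
    - {"rot": [0, 0, 0], "travel": [0, 0, 0], "fingers": -1}
    - {"rot": [0, 0, 0], "travel": [0, 0, 0], "fingers": -1}
    - {"rot": [0, 0, 0], "travel": [0, 0, 0], "fingers": -1}
    - {"rot": [0, 0, 0], "travel": [0, 0, 0], "fingers": -1}

```text
t: 7.1
eef_pos: [0.6174, 0.1968, 0.0488]
ee_rot: [-0.018, 1.0, 0.0, 0.001]
contact_force: [-1.0, -1.3, 9.1]
gripper_width: 0.0165
grasp_force: 59.8
```

>>> apply_moves:
  steps:
    - {"rot": [0, 0, 0], "travel": [0, -0.002, 0], "fingers": -1}
    - {"rot": [0, 0, 0], "travel": [0, -0.004, 0], "fingers": -1}
    - {"rot": [0, 0, 0], "travel": [0, -0.006, 0], "fingers": -1}
    - {"rot": [0, 0, 0], "travel": [0, -0.008, 0], "fingers": -1}
    - {"rot": [0, 0, 0], "travel": [0, -0.008, 0], "fingers": -1}
    - {"rot": [0, 0, 0], "travel": [0, -0.008, 0], "fingers": -1}

```text
t: 7.7
eef_pos: [0.6177, 0.1901, 0.0488]
ee_rot: [-0.018, 1.0, 0.001, 0.002]
contact_force: [0.1, 5.2, 5.2]
gripper_width: 0.0167
grasp_force: 59.4
```

>>> apply_moves:
  steps:
    - {"rot": [0, 0, 0], "travel": [0, -0.001, 0], "fingers": -1}
    - {"rot": [0, 0, 0], "travel": [0, -0.002, 0], "fingers": -1}
    - {"rot": [0, 0, 0], "travel": [0, -0.003, 0], "fingers": -1}
    - {"rot": [0, 0, 0], "travel": [0, -0.003, 0], "fingers": -1}
    - {"rot": [0, 0, 0], "travel": [0, -0.003, 0], "fingers": -1}

```text
t: 8.2
eef_pos: [0.6178, 0.1874, 0.0488]
ee_rot: [-0.018, 1.0, 0.001, 0.002]
contact_force: [0.6, 5.3, 5.4]
gripper_width: 0.0168
grasp_force: 59.4
```

>>> apply_moves:
  steps:
    - {"rot": [0, 0, 0], "travel": [0, -0.001, 0], "fingers": -1}
    - {"rot": [0, 0, 0], "travel": [0, -0.002, 0], "fingers": -1}
    - {"rot": [0, 0, 0], "travel": [0, -0.002, 0], "fingers": -1}

```text
t: 8.5
eef_pos: [0.6179, 0.1858, 0.0489]
ee_rot: [-0.019, 1.0, 0.001, 0.002]
contact_force: [0.2, 7.1, 4.5]
gripper_width: 0.0169
grasp_force: 59.5
```

>>> apply_moves:
  steps:
    - {"rot": [0, 0, 0], "travel": [0, -0.001, 0], "fingers": -1}
    - {"rot": [0, 0, 0], "travel": [0, -0.001, 0], "fingers": -1}

```text
t: 8.7
eef_pos: [0.6178, 0.1856, 0.049]
ee_rot: [-0.019, 1.0, 0.002, 0.002]
contact_force: [-2.1, 12.3, 6.7]
gripper_width: 0.0167
grasp_force: 59.6
```

>>> apply_moves:
  steps:
    - {"rot": [0, 0, 0], "travel": [0, -0.001, 0], "fingers": -1}
    - {"rot": [0, 0, 0], "travel": [0, -0.002, 0], "fingers": -1}
    - {"rot": [0, 0, 0], "travel": [0, -0.0025, 0], "fingers": -1}
    - {"rot": [0, 0, 0], "travel": [0, -0.0025, 0], "fingers": -1}
    - {"rot": [0, 0, 0], "travel": [0, -0.0025, 0], "fingers": -1}
    - {"rot": [0, 0, 0], "travel": [0, -0.0025, 0], "fingers": -1}

```text
t: 9.3
eef_pos: [0.6177, 0.1853, 0.0492]
ee_rot: [-0.02, 1.0, 0.003, 0.002]
contact_force: [-2.1, 19.1, 7.7]
gripper_width: 0.0169
grasp_force: 59.8
```

```bash
python3 - <<'E'
from h import *
s=read_state(); print(s["contact_force"],s["ft_torque"],s["eef_pos"],s["ee_rot"],np.abs(s["qd"]).max())
np.save("w4.npy",s,allow_pickle=True)
w=grab_frame("wrist"); im=grab_frame("scene"); cv2.imwrite("pics/w4.png",w[:,:,::-1])
c=cv2.resize(im[250:410,280:420,::-1],None,fx=3,fy=3,interpolation=cv2.INTER_CUBIC)
w2=cv2.resize(w[:,:,::-1],(640*3//4,480*3//4)); o=np.zeros((480,900,3),np.uint8); o[:480,:420]=c; o[:360,420:900]=w2
cv2.imwrite("pics/f1.png",o[:,:800])
E
```

```text
[-2.07703522 19.08282225  7.74364156] [4.28688189 0.75495712 0.13120631] [0.61765998 0.18532814 0.04919686] [-0.01963251  0.99980103  0.00303738  0.0017991 ] 0.0011500095312697433
```

View pics/f1.png

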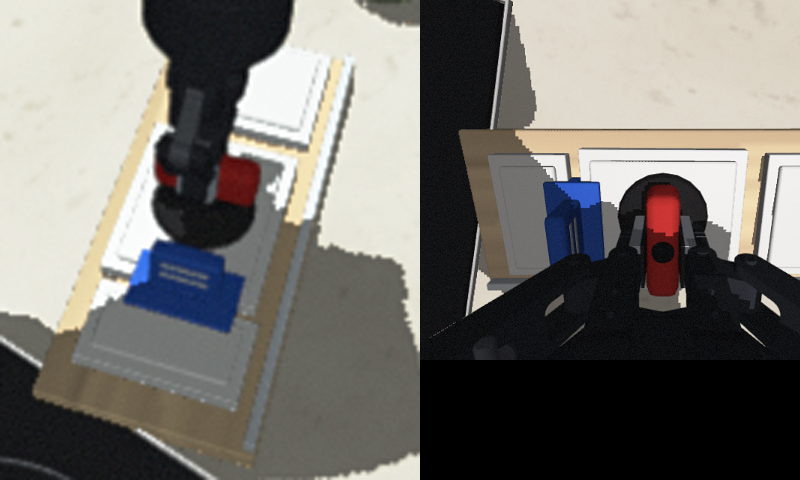

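The spacer is still seated and upright, and the tile is closed up against it, with the remaining joint at full-resolution columns of about 200–213. A last check of gap and angle in the wrist frame:

```bash
cat > m7.py <<'E'
from h import *
s=np.load("w4.npy",allow_pickle=True).item(); C=cam("wrist",s)
im=cv2.imread("pics/w4.png"); hsv=cv2.cvtColor(im,cv2.COLOR_BGR2HSV); sat=hsv[:,:,1].astype(int)
g=[]
for r in range(209,236):
    w=np.where(sat[r,190:225]>45)[0]+190
    if len(w): g.append((r,w.min()-.5,w.max()+.5))
g=np.array(g)
a=onplane(np.c_[g[:,1],g[:,0]],.024,C); b=onplane(np.c_[g[:,2],g[:,0]],.024,C)
print("gap",np.median(b[:,1]-a[:,1]),g[::6].tolist())
# x-facing top edges of narrow, loose and wide tiles (first bright low-sat row below the board edge)
def edge(cols,n):
    e=[]
    for c in cols:
        col=sat[180:235,c]; j=np.where((col[:-1]>40)&(col[1:]<=40))[0]
        if len(j): e.append((c,180+j[-1]+.5))
    P=onplane(e,.024,C); v=np.polyfit(P[:,1],P[:,0],1); print(n,"x mean",P[:,0].mean().round(4),"y",P[:,1].mean().round(4),"yaw",-np.degrees(np.arctan(v[0])).round(2),"std",np.std(P[:,0]-np.polyval(v,P[:,1])).round(4))
edge(range(100,165),"narrow"); edge(range(225,430),"loose"); edge(range(465,560),"wide")
P=onplane([[213,199],[435,200],[200,205],[94,206]],.024,C); print(P.round(4).tolist())
E
python3 m7.py
```

```text
gap 0.005763658915634129 [[209.0, 198.5, 210.5], [215.0, 199.5, 211.5], [221.0, 199.5, 211.5], [227.0, 200.5, 212.5], [233.0, 201.5, 212.5]]
narrow x mean 0.5797 y 0.0944 yaw 2.32 std 0.0
loose x mean 0.574 y 0.1865 yaw 1.99 std 0.0043
wide x mean 0.5728 y 0.2743 yaw 2.1 std 0.0
[[0.576, 0.1326, 0.024], [0.5724, 0.2377, 0.024], [0.5792, 0.1263, 0.024], [0.5816, 0.0765, 0.024]]
```

```bash
python3 -c "
from bench import arm,read_state
print(read_state()['contact_force']); print(arm.job_done())"
```

```text
[-4.10879357 19.40498386  8.39378978]
the job is handed in; nothing more can be done
None
```

I seated the spacer in the wide joint, slid the loose tile up against it, and handed the job in at about 9.4 s while still holding the handle and pressing at about 19 N; the hand-in gave no verdict back.

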